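Reload the spring-fed magazine of a plate marker

TASK

Reload the sloping magazine of the plate-marking machine with the two blue engraving blanks lying on the bench: lay each one blue face up in the mouth, its long side up the slope, and push it down against the sprung follower until both brass catches snap back out over its top. Finish with both blanks lying flat one on the other under the catches, and leave the other things on the bench where they are.

Things in the scene. Friction and masses are not known exactly. Their poses are not given: they have to be found in the camera images.
- magazine: Open steel tower on the sloping deck of the grey and blue marking machine; fixed. Origin on the stack's axis, level with the catches' flat undersides, 163 mm above the bench. z points out of the mouth along the axis, leaning 30 degrees from vertical to the machine's front (robot side); x points up the slope, away from the robot; y runs level, towards the marking head. The well is 104 mm (x) by 63.6 mm (y).
- mouth (a point): Centre of the magazine's mouth, 31 mm up its z from its origin; axes as the magazine's. Steel end strips and corner guides reach up to 20 mm above the origin; from there to the mouth their lips flare outwards and take in a blank up to about 6 mm off centre.
- window (a point): Middle of the +y long side of the well, 32 mm from the axis at the origin's level. Both long sides are alike: open between the corner guides over x = -30 to 30 mm, from the mouth down to the deck 72 mm below the origin, and free to 90 mm from the axis, so fingers holding a blank by its long edges go down with it. From 10 below to 1 mm above the origin the guides are cut away for the feed.
- ramp (a point): Where a blank's lower end rests on the ramp of the lower catch, 50 mm from the axis, 10 mm above the origin. A blank laid in rests with its underside here and on the like ramp at the upper end. Pressed down with 6 to 15 N (follower included) it drives both catches out; they snap back over it when its top is below the magazine's origin. Press 3 to 5 mm further to be sure.
- head (a point): Front upper edge, nearest the magazine, of the blue marking head: 170 mm along the magazine's y, 105 mm up its z, -50 mm in x. The head reaches 145 mm up the slope from here and 90 mm further along y. Keep clear of it; its top is about 300 mm above the bench and that of the grey column behind it 330 mm.
- follower (a joint): Travel in m of the orange plastic follower plate down the magazine's axis against its spring: 0 when empty (its top face is then 2 mm below the magazine's origin), at most 0.026. About 6 N at 0, rising 0.3 N per mm. One blank held under the catches leaves it at about 0.006, two at about 0.014.
- catch_low (a joint): Outward travel in m of the sprung brass catch at the well's lower (-x) end: 0 when out, at most 0.008. 24 mm wide; its tip is 46.5 mm from the axis, so 3.5 mm over the end of a centred blank. Flat underside at the origin's level; its upper face is a steep ramp from z = 3 mm at the tip to 15 mm, 6 mm further out.
- catch_high (a joint): The same for the catch at the well's upper (+x) end: outward travel in m, 0 when out.
- blank_a: Flat engraving blank of laminated plastic, 100 mm (its x) by 60 mm (its y) by 8 mm thick, blue face on a white core, about 65 g; origin at the centre of its underside, z out of the blue face. It lies flat on the bench, blue up. Both ends are alike.
- blank_b: A second blank, the same in every way. Either may go in first.
- battery: Bystander: black and yellow cordless-tool battery pack, 118 x 74 x 62 mm, origin under its centre.
- valve: Bystander: brass ball valve with a blue lever, 150 mm long over the lever, 58 mm high, origin under the middle of its body.
- screwdriver: Bystander: red-handled screwdriver, 200 mm long, lying, origin under its middle.
Not all that is in view belongs to the job. Leave any pink look-alike of the blank_a alone. What is shaped like the blank_b but black is not meant.

How it is judged:
By the outcome, as a careful person would: the job done as asked, in the order asked, and still so for the second after the job is handed in, with the robot touching nothing.
It also fails if it takes over 72 s, if anything falls off the work surface, if the arm or the gripper's body presses on something with over 40 N, if the wrist force passes 120 N, or if a joint passes its speed limit or range.

ROBOT

A 6-joint arm with a two-finger parallel gripper is mounted at the origin on the work surface. World frame = base frame: x ahead of the robot, y to its left, z up, the work surface at z = 0. Lengths are in mm, angles in rad, forces in N, time in s.
With the tool pointing down it reaches from about 350 to 925 mm from the base axis. Payload 6.4 kg.
Tool frame: the origin (TCP) lies midway between the tips of the shut fingers; the grasp point (between the pads) lies 19 mm behind it; z points along the fingers, y is the line along which they close (so a half turn about z gives the same grasp; the last joint's range is limited). The gripper opens to 85 mm and grips with 20 to 120 N. Pads are 22 mm wide; open, the fingers measure 114 mm over their backs; the gripper's body (76 mm by 85 mm) begins 54 mm behind the grasp point. The pads swing forward as they close: fully open they stand 13 mm farther back than shut.
Start: joints at [-1.476, 0.245, 1.558, -0, 1.339, -0.174], TCP at [172.628, -626.669, 231.29] pointing down, gripper open.
Joint ranges: [-3.13, 3.13], [-1.02, 2.26], [0.13, 2.54], [-0.95, 4.09], [0.21, 2.88], [-2.74, 2.74]. Speed limits (rad/s): [2.57, 2.57, 3.14, 3.14, 3.14, 3.14].

INTERFACE

Orientations are given as a 3x3 rotation matrix whose columns are the frame's x, y, z axes.
In Python, from cell import * gives the robot as it stands.
- The arm moves only by the tool jog_arm, never from a script. Its argument "deltas" is a list of rows, each a list of 3 entries, a list of its own where there are three numbers: the turn, a rotation vector about the tool's x, y, z in rad, then the shift along the tool's x, y, z in m, then the opening, from 0 (shut) to 1 (fully open). In form: [[[rx, ry, rz], [x, y, z], claw], ...]. A call has 1 to 20 rows; each row shifts and turns the commanded pose from where the row before left it, along the tool's axes as they then stand; what a row does not reach is not made up. A row lasts 1/8 s, in which the tool goes at most 62.5 mm and 10.7 degrees, less where a joint would pass 70% of its speed; a pose out of reach is approached as far as the arm can. A call with a gripper value outside its range is refused whole. The fingers move at their own pace and stop on an object; "newtons" is the grip in N (left out, the last holds). Time passes only in rows, so rows that do not move let the fingers close. It gives the time, the measured TCP pose, the force, the opening and the grip force at its end, in the units of the state.
- read_state(): the state, without advancing time (a new reading comes with each control period).
- snapshot(name): name is "scene" or "side" or "wrist"; returns a dict with "color" (480x640x3 uint8, blue, green, red), "z_map" (480x640 float32, mm along the optical axis (not along the pixel's ray), 0 where there is no reading), "fx", "fy", "cx", "cy" (pixels), "cam_to_world" (4x4, takes a point from camera to world coordinates); the wrist camera has in their place "tool_from_camera" (4x4, takes a point from camera to tool coordinates, whose origin is the TCP and whose axes are the flange's). Camera axes: x right, y down, z forward; pixel columns grow to the right and rows downward; lengths in mm; the calibration is good to about 2 mm. A picture is of the moment at which its call begins: read the wrist's pose just before it.
- sign_off(): hands the job in; it is judged then, once.
The state is a dict: "clock": time; "qpos": joint angles; "joint_velocities": joint speeds; "effort": joint torques, N m; "tcp_pos": TCP position; "tcp_rot": TCP orientation; "ft_force": force on the tool from outside, world axes, zero at the start; "moment": the same for the moment, N m; "grip_width": finger opening in mm; "grasp_force": force on a finger pad.
Only numpy, scipy, OpenCV 4.12 (cv2) and the standard library are available. Lean on these libraries where they do the work, as an engineer would, in place of code of your own. Each camera call takes 0.05 s, during which the arm holds its last target. There are 200 camera calls.

## Working session

There is one attempt and no reset: what is moved stays moved. The work goes in short steps, Python scripts to look and compute and a tool call to move; the robot and the scene stay as the last step left them, time stands still between calls to the robot, and variables do not carry over. Pictures are saved under pics/ and viewed, at most 10 in all, crops included, and the job is handed in when it is done.

Besides the shell and the picture viewer there is one more tool, called after "Request:" as a command line: name --argument value ..., lists and objects as JSON in quotes. jog_arm: Moves the arm, as the interface text tells. Its arguments: {"type":"object","properties":{"deltas":{"type":"array","items":{"type":"array"}},"newtons":{"type":"number"}},"required":["deltas"]}

```bash
ls; mkdir -p pics; python3 - <<'E'
from cell import *
import cv2,numpy as np,pickle
s=read_state();print(s['clock'],s['tcp_pos'],np.round(s['tcp_rot'],3).tolist(),s['grip_width'])
d={n:snapshot(n) for n in("scene","side")}
pickle.dump(d,open('d0.pkl','wb'))
for n in d:
    cv2.imwrite(f'pics/{n}0.png',d[n]['color']);print(n,d[n]['fx'],d[n]['cx'],d[n]['cy'],np.round(d[n]['cam_to_world'],3).tolist())
E
```

```text
pics
0.0 [ 172.58083647 -626.08492822  230.15727021] [[0.964, 0.266, -0.0], [0.266, -0.964, 0.002], [0.0, -0.002, -1.0]] 85.68040054402024
scene 456.026235197384 324.6552191965103 242.49610392081067 [[0.682, 0.532, -0.501, 1002.334], [0.731, -0.497, 0.467, -528.766], [-0.0, -0.685, -0.728, 812.353], [0.0, 0.0, 0.0, 1.0]]
side 550.5669185959028 313.9152512136094 234.29048682704584 [[-0.998, -0.031, 0.046, 493.669], [-0.054, 0.725, -0.686, 708.136], [-0.012, -0.688, -0.726, 994.559], [0.0, 0.0, 0.0, 1.0]]
```

View pics/scene0.png

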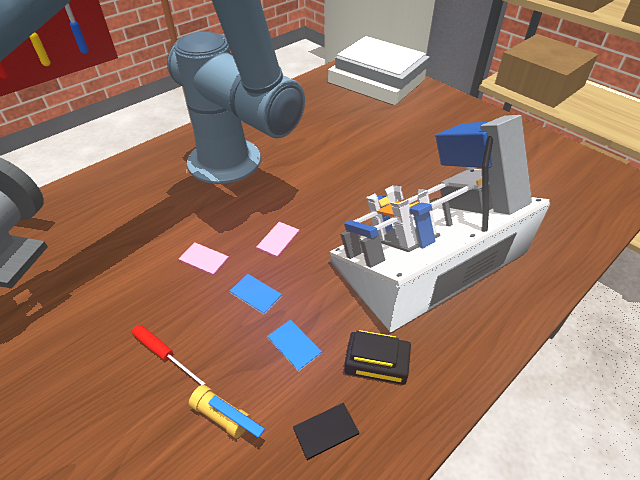

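View pics/side0.png

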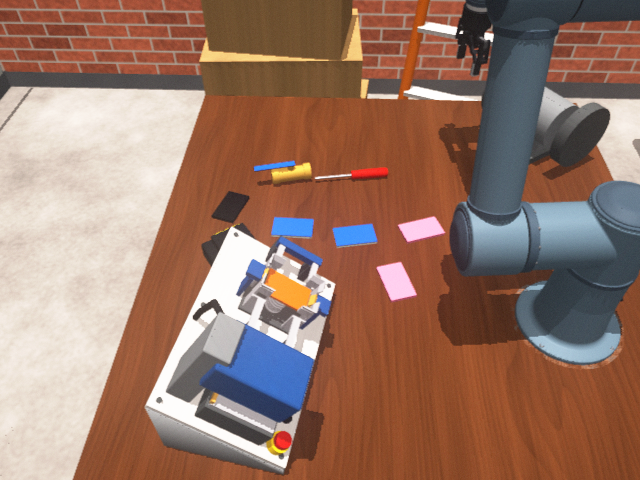

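Candidates for the blanks in the scene picture are:
- Blue plates at (256,293) and (294,344). I choose these two.
- Pink look-alikes at (204,257) and (278,238).
- A black plate at (326,430).
- The valve's blue lever at (235,415).
- The machine's dark blue parts at (362,228), (423,225) and (462,147).

In the side picture the blue blanks are at (293,227) and (355,235). The orange follower is at (290,289).

```bash
cat > h.py <<'E'
import numpy as np,cv2
def ray(d,uv,T=None):
    T=d['cam_to_world'] if T is None else T
    uv=np.atleast_2d(uv).astype(float)
    r=np.c_[(uv[:,0]-d['cx'])/d['fx'],(uv[:,1]-d['cy'])/d['fy'],np.ones(len(uv))]
    return T[:3,3],r@T[:3,:3].T
def onplane(d,uv,n,c,T=None):
    o,r=ray(d,uv,T);n=np.array(n,float)
    return o+r*((c-n@o)/(r@n))[:,None]
def cross(d1,u1,d2,u2,T1=None,T2=None):
    o1,a=ray(d1,u1,T1);o2,b=ray(d2,u2,T2);a=a[0];b=b[0]
    s=np.linalg.lstsq(np.c_[a,-b],o2-o1,rcond=None)[0]
    p,q=o1+s[0]*a,o2+s[1]*b
    return (p+q)/2,np.linalg.norm(p-q)
def cloud(d,T=None):
    v,u=np.nonzero(d['z_map']>0);o,r=ray(d,np.c_[u,v],T)
    return np.c_[u,v],o+r*d['z_map'][v,u][:,None]
def blobs(d,lo,hi,amin):
    m=cv2.inRange(cv2.cvtColor(d['color'],cv2.COLOR_BGR2HSV),np.array(lo),np.array(hi))
    m=cv2.morphologyEx(m,cv2.MORPH_OPEN,np.ones((3,3)))
    return [c for c in cv2.findContours(m,cv2.RETR_EXTERNAL,cv2.CHAIN_APPROX_NONE)[0] if cv2.contourArea(c)>amin]
def cen(c):
    m=cv2.moments(c);return np.array([m['m10'],m['m01']])/m['m00']
BLUE=((98,120,150),(112,255,255));ORANGE=((8,150,120),(20,255,255))
E
python3 - <<'E'
import pickle
from h import *
d=pickle.load(open('d0.pkl','rb'))
for n in d:
    for c in blobs(d[n],*BLUE,300):
        p=onplane(d[n],c[:,0],[0,0,1],8);r=cv2.minAreaRect(p[:,:2].astype(np.float32))
        print(n,cen(c).round(1),np.round(r[0],1),np.round(r[1],1),round(r[2],1))
    for c in blobs(d[n],*ORANGE,40): print(n,'orange',cen(c).round(1),cv2.boundingRect(c),cv2.contourArea(c))
S,C=d['side'],d['scene']
ca=[cen(c) for c in blobs(S,*BLUE,300)];cb=[cen(c) for c in blobs(C,*BLUE,300)]
for a in ca:
    for b in cb:
        p,e=cross(S,a,C,b)
        if e<15: print('tri',p.round(1),round(e,1))
# deck plane
rng=np.random.default_rng(0)
for n in d:
    uv,P=cloud(d[n]);box=(150,225,340,470) if n=='side' else (325,110,555,335)
    hsv=cv2.cvtColor(d[n]['color'],cv2.COLOR_BGR2HSV)[uv[:,1],uv[:,0]]
    k=(uv[:,0]>box[0])&(uv[:,0]<box[2])&(uv[:,1]>box[1])&(uv[:,1]<box[3])&(hsv[:,1]<50)&(hsv[:,2]>120)&(P[:,2]>40)&(P[:,2]<180)
    Q=P[k];best=0
    for _ in range(400):
        t=Q[rng.choice(len(Q),3,False)];nn=np.cross(t[1]-t[0],t[2]-t[0]);nn/=np.linalg.norm(nn)+1e-9
        if abs(nn[2])<.7 or abs(nn[2])>.95: continue
        I=abs((Q-t[0])@nn)<2
        if I.sum()>best:best=I.sum();B=I
    m=Q[B].mean(0);nn=np.linalg.svd(Q[B]-m)[2][2];nn*=np.sign(nn[2])
    print(n,'deck',best,len(Q),nn.round(4),'off',(nn@m).round(1),'tilt',np.degrees(np.arccos(nn[2])).round(2),'yaw of x',np.degrees(np.arctan2(-nn[1],-nn[0])).round(2))
    for c in blobs(d[n],*ORANGE,40):
        k=[cv2.pointPolygonTest(c,(float(u),float(v)),False)>=0 for u,v in uv] 
        print(n,'orange depth med',np.median(P[k],0).round(1),sum(k))
E
```

```text
scene [236.4 416. ] [ 650.  -418.4] [116.1  18.4] 15.0
scene [294.1 344.4] [ 610.1 -248. ] [ 60.  100.8] 88.3
scene [255.4 292.8] [ 454.4 -227.2] [100.5  60.3] 11.3
scene [463.8 129. ] [383.7 641.2] [148.2  63.1] 54.2
scene orange [446.2 351.9] (438, 345, 17, 14) 59.0
scene orange [ 34.1 309. ] (27, 303, 14, 13) 56.5
scene orange [ 21.8 296.5] (13, 290, 17, 14) 126.5
scene orange [  3.7 290.4] (0, 287, 10, 8) 47.5
scene orange [180.6 398.5] (0, 227, 480, 253) 52766.0
scene orange [191.3 221.1] (182, 216, 19, 10) 75.0
scene orange [386.3 210.3] (379, 205, 14, 11) 92.5
scene orange [ 82.7 230.4] (9, 187, 159, 98) 3921.5
scene orange [607.2 196.1] (556, 140, 84, 113) 4887.5
scene orange [556.2 140.8] (549, 134, 17, 15) 88.5
scene orange [317.8 162.6] (270, 128, 104, 69) 3620.0
scene orange [537.7 132.5] (529, 126, 19, 14) 128.5
side [270.9 367.6] [625.5 144.5] [116.6 195.7] 63.2
side [354.2 234.5] [ 457. -229.] [99.1 59.2] 11.2
side [292.4 226.6] [ 611.7 -249.8] [59.5 98.3] 89.2
side orange [502.6 291.6] (487, 289, 30, 6) 93.0
side orange [565.3 180.8] (523, 148, 89, 54) 2500.5
side ora
[... 359 characters left out ...]
 -606.2    1. ] 146
scene orange depth med [ 6.500e+01 -6.306e+02  6.000e-01] 61
scene orange depth med [ 505.3 -496.6    0.6] 53693
scene orange depth med [ 157.6 -207.7    1.7] 100
scene orange depth med [565.5  51.7 150.8] 112
scene orange depth med [   3.3 -428.8    1.2] 4191
scene orange depth med [847.8 674.7   1.8] 5167
scene orange depth med [618.  808.5   1.8] 114
scene orange depth med [200.9 194.4   1.8] 3869
scene orange depth med [555.1 805.6   2.2] 157
side deck 6371 12928 [-0.4952  0.0905  0.8641] off -216.9 tilt 30.23 yaw of x -10.35
side orange depth med [121.8 -73.5  -0.5] 125
side orange depth med [-111.4 -461.4   -0.6] 2633
side orange depth med [513.5 102.7   0.9] 145001
```

```bash
cat >> h.py <<'E'
yaw=np.radians(-10.33);cy_,sy_=np.cos(yaw),np.sin(yaw);c3,s3=np.cos(np.pi/6),.5
XM=np.array([c3*cy_,c3*sy_,s3]);YM=np.array([-sy_,cy_,0]);ZM=np.cross(XM,YM);RM=np.c_[XM,YM,ZM]
ORF=((5,225,200),(20,255,255))
E
python3 - <<'E'
import pickle
from h import *
from cell import *
d=pickle.load(open('d0.pkl','rb'))
print(d['side']['color'][289,290],d['scene']['color'][210,386])
off=-213.6+72   # n.p of origin
res={}
for n in d:
    for c in blobs(d[n],*ORF,40):
        u=cen(c)
        if n=='side' and not 200<u[0]<340 or n=='scene' and not 360<u[0]<460: continue
        p=onplane(d[n],c[:,0],ZM,off-2);q=p@RM
        print(n,u.round(1),cv2.contourArea(c),'x',q[:,0].min().round(1),q[:,0].max().round(1),'y',q[:,1].min().round(1),q[:,1].max().round(1),'mean world',p.mean(0).round(1))
# obstacles near blank b/a with height
for n in d:
    _,P=cloud(d[n])
    for ctr in((611,-249),(456,-228)):
        D=np.hypot(P[:,0]-ctr[0],P[:,1]-ctr[1])
        k=(P[:,2]>15)&(D<150)&(P[:,2]<250)
        if k.sum():
            for b in range(0,360,30):
                a=np.degrees(np.arctan2(P[:,1]-ctr[1],P[:,0]-ctr[0]))%360
                kk=k&(a>=b)&(a<b+30)
                if kk.sum()>5: i=np.argsort(D[kk])[3];print(n,ctr,b,D[kk][i].round(),P[kk][i].round())
w=snapshot('wrist');s=read_state()
print(np.round(w['tool_from_camera'],3).tolist(),w['fx'],w['cx'],w['cy'])
E
```

```text
[ 51 168 254] [ 55 169 255]
scene (611, -249) 0 111.0 [ 707. -194.   42.]
scene (611, -249) 30 109.0 [ 701. -187.   41.]
side (611, -249) 0 123.0 [ 720. -192.   64.]
side (611, -249) 30 112.0 [ 699. -179.   40.]
[[0.0, -0.957, -0.291, 73.815], [1.0, -0.0, 0.001, -0.263], [-0.001, -0.291, 0.957, -143.296], [0.0, 0.0, 0.0, 1.0]] 387.0138076264266 309.6164630123902 242.4853109129985
```

```bash
cat >> h.py <<'E'
ORF=((11,170,215),(24,255,255))
from scipy.spatial.transform import Rotation as Ro
RT=np.c_[XM,-YM,-ZM]  # tool orientation at magazine
def go(s,R,p):
    """rotation vector (tool axes) to R, then shift in axes of R; also shift in present axes"""
    R0=np.array(s['tcp_rot']);p0=np.array(s['tcp_pos'])
    rv=Ro.from_matrix(R0.T@R).as_rotvec();dp=np.array(p)-p0
    print('turn',rv.round(4),'shift in new axes',(R.T@dp).round(1),'in present axes',(R0.T@dp).round(1))
E
python3 - <<'E'
import pickle
from h import *
from cell import *
d=pickle.load(open('d0.pkl','rb'))
off=-213.6+72
for n in d:
    for c in blobs(d[n],*ORF,20):
        u=cen(c)
        if n=='side' and not 200<u[0]<340 or n=='scene' and not 360<u[0]<460: continue
        p=onplane(d[n],c[:,0],ZM,off-2);q=p@RM
        print(n,u.round(1),cv2.contourArea(c),'x',q[:,0].min().round(1),q[:,0].max().round(1),'y',q[:,1].min().round(1),q[:,1].max().round(1),'mean world',p.mean(0).round(1))
        if n=='side' and cv2.contourArea(c)>300:
            q0=np.array([(q[:,0].min()+q[:,0].max())/2,(q[:,1].min()+q[:,1].max())/2,off]);P0=RM@q0;print('P0',P0.round(1))
go(read_state(),RT,P0+120*ZM)
E
```

```text
scene [386.3 209.2] 56.5 x 524.2 576.3 y 148.1 181.5 mean world [564.   60.6 148.2]
side [288.3 290.4] 865.0 x 527.4 615.8 y 146.2 201.9 mean world [588.7  68.2 161.5]
P0 [587.9  69.7 163.2]
turn [-0.119   0.5148  0.4384] shift in new axes [ 212.1 -759.2   80.1] in present axes [ 531.2 -586.8  -35.7]
```

Request:
jog_arm --deltas '[[[-0.03,0.129,0.11],[0,0,0],1],[[-0.03,0.129,0.11],[0,0,0],1],[[-0.03,0.129,0.11],[0,0,0],1],[[-0.029,0.128,0.108],[0,0,0],1],[[0,0,0],[0.014,-0.05,0.005],1],[[0,0,0],[0.014,-0.05,0.005],1],[[0,0,0],[0.014,-0.05,0.005],1],[[0,0,0],[0.014,-0.05,0.005],1],[[0,0,0],[0.014,-0.05,0.005],1],[[0,0,0],[0.014,-0.05,0.005],1],[[0,0,0],[0.014,-0.05,0.005],1],[[0,0,0],[0.014,-0.05,0.005],1],[[0,0,0],[0.014,-0.05,0.005],1],[[0,0,0],[0.014,-0.05,0.005],1],[[0,0,0],[0.014,-0.05,0.005],1],[[0,0,0],[0.014,-0.05,0.005],1],[[0,0,0],[0.014,-0.05,0.005],1],[[0,0,0],[0.014,-0.05,0.005],1],[[0,0,0],[0.014,-0.05,0.005],1],[[0,0,0],[0,0,0],1]]'

```text
clock: 2.65
tcp_pos: [523.0, 75.4, 269.8]
tcp_rot: [[0.853, -0.173, 0.492], [-0.149, -0.985, -0.088], [0.499, 0.002, -0.866]]
ft_force: [0.8, -1.0, 0.3]
grip_width: 85.6
grasp_force: 0.0
```

```bash
python3 - <<'E'
import pickle
from h import *
from cell import *
s=read_state();w=snapshot('wrist')
T=np.eye(4);T[:3,:3]=s['tcp_rot'];T[:3,3]=s['tcp_pos'];w['T']=T@w['tool_from_camera'];w['s']=s
pickle.dump(w,open('w1.pkl','wb'));cv2.imwrite('pics/w1.png',w['color'])
off=-141.6
for c in blobs(w,*ORF,100):
    p=onplane(w,c[:,0],ZM,off-2,w['T']);q=p@RM
    print(cen(c).round(1),cv2.boundingRect(c),cv2.contourArea(c),q.min(0).round(1),q.max(0).round(1))
E
```

```text
[302.5 297.6] (287, 291, 32, 14) 392.0 [ 511.3  161.2 -143.6] [ 522.3  184.9 -143.6]
[302.9 229.8] (263, 166, 80, 121) 8402.5 [ 526.1  145.  -143.6] [ 615.7  200.8 -143.6]
[302.4 149.6] (285, 147, 36, 8) 156.0 [ 623.8  161.3 -143.6] [ 628.6  185.1 -143.6]
```

View pics/w1.png

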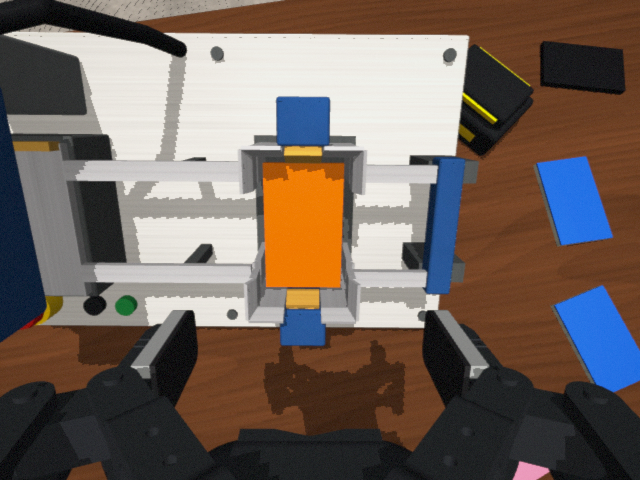

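The wrist view shows the orange follower at (302,230). The brass catches are at (302,298) for the low one and (302,150) for the high one. The blanks are at right, at (575,200) and (605,340).

```bash
cat >> h.py <<'E'
P0=RM@np.array([571.2,173.2,-141.6])
def down(yawdeg):
    a=np.radians(yawdeg);return np.array([[np.cos(a),np.sin(a),0],[np.sin(a),-np.cos(a),0],[0,0,-1]])
E
python3 - <<'E'
import pickle
from h import *
from cell import *
w=pickle.load(open('w1.pkl','rb'));d=pickle.load(open('d0.pkl','rb'))
c=max(blobs(w,*ORF,100),key=cv2.contourArea);q=onplane(w,c[:,0],ZM,-143.6,w['T'])@RM
r=cv2.minAreaRect(q[:,:2].astype(np.float32));print(r)
cs=max([c for c in blobs(d['side'],*ORF,300) if 200<cen(c)[0]<340],key=cv2.contourArea)
r2=cv2.minAreaRect((onplane(d['side'],cs[:,0],ZM,-143.6)@RM)[:,:2].astype(np.float32));print(r2)
p,e=cross(d['side'],cen(cs),w,cen(c),T2=w['T']);print('tri follower',p.round(1),e.round(1),'expect',(P0-2*ZM).round(1))
for n in blobs(w,*BLUE,800):
    p=onplane(w,n[:,0],[0,0,1],8,w['T']);r=cv2.minAreaRect(p[:,:2].astype(np.float32));print(np.round(r[0],1),np.round(r[1],1),round(r[2],1))
s=read_state();go(s,down(-1.3),[611,-249,150])
E
```

```text
((570.9827880859375, 172.9470672607422), (89.5135269165039, 55.67210006713867), 0.1589529663324356)
((571.6334838867188, 174.11807250976562), (88.38885498046875, 55.562129974365234), 0.23652037978172302)
tri follower [587.5  68.6 160.8] 0.1 expect [588.3  68.8 161.2]
[522.5  82.4] [41.7 33.4] 80.1
[ 455.2 -229.2] [100.4  60.2] 11.3
[ 610.4 -250.1] [ 60.5 100.2] 88.5
[764.9  41. ] [60.2 60.5] 80.1
turn [ 0.0422 -0.5214 -0.1495] shift in new axes [ 95.8 320.6 119.5] in present axes [ 64.6 301.9 175.9]
```

Request:
jog_arm --deltas '[[[0.014,-0.174,-0.05],[0,0,0],1],[[0.014,-0.174,-0.05],[0,0,0],1],[[0.014,-0.174,-0.05],[0,0,0],1],[[0,0,0],[0.014,0.046,0.01],1],[[0,0,0],[0.014,0.046,0.01],1],[[0,0,0],[0.014,0.046,0.02],1],[[0,0,0],[0.014,0.046,0.02],1],[[0,0,0],[0.014,0.046,0.02],1],[[0,0,0],[0.014,0.046,0.02],1],[[0,0,0],[0.012,0.045,0.02],1],[[0,0,0],[0,0,0],1]]'

```text
clock: 4.08
tcp_pos: [608.1, -255.3, 148.0]
tcp_rot: [[0.999, -0.032, -0.002], [-0.032, -0.999, 0.002], [-0.002, -0.002, -1.0]]
ft_force: [-0.5, 0.2, -0.4]
grip_width: 85.8
grasp_force: 0.0
```

```bash
cat > look.py <<'E'
import sys,pickle
from h import *
from cell import *
def wr(name=None):
    s=read_state();w=snapshot('wrist')
    T=np.eye(4);T[:3,:3]=s['tcp_rot'];T[:3,3]=s['tcp_pos'];w['T']=T@w['tool_from_camera'];w['s']=s
    if name: cv2.imwrite(f'pics/{name}.png',w['color'])
    return s,w
def blanks(w,z=8):
    for n in blobs(w,*BLUE,800):
        p=onplane(w,n[:,0],[0,0,1],z,w['T']);r=cv2.minAreaRect(p[:,:2].astype(np.float32));print(cen(n).round(),np.round(r[0],1),np.round(r[1],1),round(r[2],1))
E
python3 - <<'E'
from look import *
s,w=wr('w2');print(s['tcp_pos'],s['tcp_rot'].round(3).tolist());blanks(w)
c=w['color'];cv2.imwrite('pics/w2.png',c)
E
```

```text
[ 608.12206411 -255.30510849  148.02855025] [[0.999, -0.032, -0.002], [-0.032, -0.999, 0.002], [-0.002, -0.002, -1.0]]
[281. 387.] [ 459.2 -228.1] [92.7 60. ] 11.4
[305. 238.] [ 603.  -249.3] [60.1 85. ] 88.2
[585. 127.] [ 667.1 -451.9] [131.1   4.1] 14.9
```

View pics/w2.png

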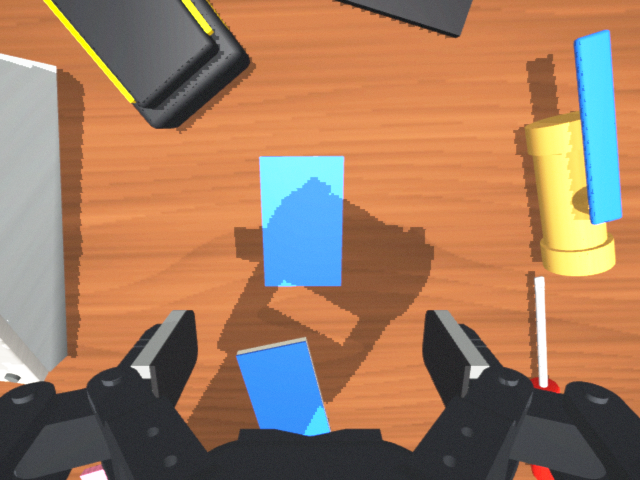

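The wrist view from above shows blank B lying at (303,221), half in shadow, between the open fingers. It is blue, and no other object stands close enough to meet the fingers.

Request:
jog_arm --deltas '[[[0,0,0],[0.002,-0.006,0.04],0.9],[[0,0,0],[0,0,0.045],0.9],[[0,0,0],[0,0,0.045],0.9],[[0,0,0],[0,0,0.015],0.9],[[0,0,0],[0,0,0.007],0.9],[[0,0,0],[0,0,0],0.9],[[0,0,0],[0,0,0],0.5],[[0,0,0],[0,0,0],0.5],[[0,0,0],[0,0,0],0.5],[[0,0,0],[0,0,0],0.5]]' --newtons 50

```text
clock: 5.38
tcp_pos: [614.4, -246.4, 1.2]
tcp_rot: [[1.0, -0.026, 0.005], [-0.026, -1.0, -0.002], [0.005, 0.002, -1.0]]
ft_force: [-0.5, 1.1, 5.4]
grip_width: 57.4
grasp_force: 51.9
```

```bash
python3 - <<'E'
from look import *
s,w=wr('w3');print(s['tcp_pos'],s['tcp_rot'].round(3).tolist(),s['ft_force'],s['grip_width'],s['grasp_force']);blanks(w)
E
```

```text
[ 614.37033412 -246.37594416    1.19140213] [[1.0, -0.026, 0.005], [-0.026, -1.0, -0.002], [0.005, 0.002, -1.0]] [-0.45295534  1.06373276  5.36573047] 57.37297150862359 51.91165745258331
[307. 328.] [ 610.1 -246.3] [ 60.2 100.3] 88.6
```

View pics/w3.png

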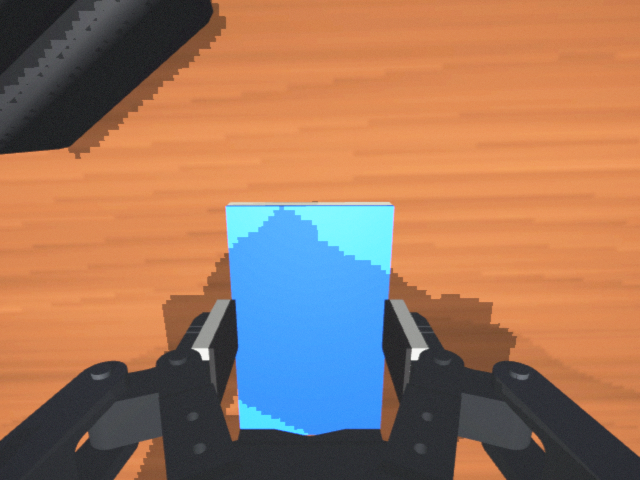

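The blank is held between the pads at (307,328), with its upper end at v=204. It sits about 4 mm off the tool centre along its length.

Request:
jog_arm --deltas '[[[0,0,0],[0,0,-0.03],0.5],[[0,0,0],[0,0,-0.06],0.5],[[0,0,0],[0,0,-0.06],0.5],[[0,0,0],[0,0,-0.06],0.5],[[0,0,0],[0,0,-0.06],0.5],[[0,0,0],[0,0,0],0.5],[[0,0,0],[0,0,0],0.5]]' --newtons 60

```text
clock: 6.3
tcp_pos: [612.3, -245.3, 268.6]
tcp_rot: [[1.0, -0.026, 0.002], [-0.026, -1.0, -0.0], [0.002, 0.0, -1.0]]
ft_force: [-0.4, 0.6, -1.8]
grip_width: 56.5
grasp_force: 63.8
```

```bash
cat >> look.py <<'E'
def held(w,zt=-7):
    """blank in tool frame: top at tool z = zt"""
    m=max(blobs(w,(85,100,130),(112,255,255),3000),key=cv2.contourArea)
    p=onplane(w,m[:,0],[0,0,1],zt,w['tool_from_camera']);r=cv2.minAreaRect(p[:,:2].astype(np.float32))
    print('held',np.round(r[0],1),np.round(r[1],1),round(r[2],1),'x',p[:,0].min().round(1),p[:,0].max().round(1),cv2.boundingRect(m))
E
python3 - <<'E'
from look import *
for i in range(3):
    s,w=wr();print(s['tcp_pos'],s['ft_force'].round(1),s['grip_width'],s['grasp_force'])
for z in(-3,-7,-11): held(w,z)
m=max(blobs(w,(85,100,130),(112,255,255),3000),key=cv2.contourArea)
k=np.zeros(w['z_map'].shape,np.uint8);cv2.drawContours(k,[m],-1,255,-1);k=cv2.erode(k,np.ones((9,9)))>0
_=w['z_map'];v,u=np.nonzero(k&(_>0));o,r=ray(w,np.c_[u,v],w['tool_from_camera']);p=o+r*_[v,u][:,None]
A=np.c_[p[:,:2],np.ones(len(p))];print('top plane in tool z=ax+by+c',np.linalg.lstsq(A,p[:,2],rcond=None)[0].round(3),len(p))
go(s,RT,P0+60*ZM+4*XM)
E
```

```text
[ 612.25370997 -245.25405028  268.63176952] [-0.4  0.6 -1.8] 56.4711086331722 63.83932828903198
[ 611.77337767 -244.96734476  267.08031027] [ 0.3 -0.1 -1.2] 56.73442455969416 63.841238021850586
[ 611.57070814 -244.85537117  266.28421819] [ 0.6 -0.6 -0.7] 56.28439062928025 63.842453956604004
held [-6.  0.] [103.1  61.9] 0.0 x -57.6 45.5 (226, 205, 168, 229)
held [-3.7  0. ] [100.2  60.1] 0.0 x -53.8 46.4 (226, 205, 168, 229)
held [-1.5  0. ] [97.3 58.3] 0.0 x -50.1 47.2 (226, 205, 168, 229)
top plane in tool z=ax+by+c [ 2.000e-03  1.000e-03 -7.155e+00] 30900
turn [-0.0419  0.5245  0.1504] shift in new axes [-117.  -304.4  -10.6] in present axes [ -58.5 -317.1   50. ]
```

Request:
jog_arm --deltas '[[[-0.014,0.175,0.05],[0,0,0],0.5],[[-0.014,0.175,0.05],[0,0,0],0.5],[[-0.014,0.175,0.05],[0,0,0],0.5],[[0,0,0],[-0.02,0,-0.03],0.5],[[0,0,0],[-0.037,0,-0.03],0.5],[[0,0,0],[-0.01,-0.05,0],0.5],[[0,0,0],[-0.01,-0.05,0],0.5],[[0,0,0],[-0.01,-0.05,0],0.5],[[0,0,0],[-0.01,-0.05,0],0.5],[[0,0,0],[-0.01,-0.05,0],0.5],[[0,0,0],[-0.01,-0.054,0],0.5],[[0,0,0],[0,0,0],0.5],[[0,0,0],[0,0,0],0.5],[[0,0,0],[0,0,0],0.5]]'

```text
clock: 8.2
tcp_pos: [537.7, 75.8, 260.6]
tcp_rot: [[0.85, -0.181, 0.494], [-0.156, -0.983, -0.092], [0.503, 0.002, -0.864]]
ft_force: [0.2, 0.1, -1.5]
grip_width: 56.5
grasp_force: 64.0
```

```bash
cat >> look.py <<'E'
def rel():
    s=read_state();R=np.array(s['tcp_rot'])
    print('t',s['clock'],'TCP in magazine',(RM.T@(np.array(s['tcp_pos'])-P0)).round(1),'turn err',Ro.from_matrix(R.T@RT).as_rotvec().round(4),'F mag',(RM.T@s['ft_force']).round(1),'grip',round(s['grip_width'],1))
    return s
E
python3 - <<'E'
from look import *
for i in range(3):
    s,w=wr('w4');rel();held(w,-7.2)
E
```

```text
t 8.25 TCP in magazine [  5.6  -2.3 109.7] turn err [ 0.0024 -0.0035 -0.001 ] F mag [-0.2 -0.7  0.5] grip 56.4
held [-3.3  0.1] [ 60.1 100.2] 89.9 x -53.4 46.8 (227, 205, 166, 229)
t 8.3 TCP in magazine [  5.7  -2.2 109.8] turn err [ 0.0023 -0.0037 -0.001 ] F mag [ 0.3 -0.4 -1.2] grip 56.5
held [-3.3  0.1] [ 60.1 100.2] 89.9 x -53.4 46.8 (227, 205, 166, 229)
t 8.35 TCP in magazine [  5.7  -2.1 109.9] turn err [ 0.0022 -0.0039 -0.0009] F mag [-0.3 -0.5 -0.9] grip 56.2
held [-3.3  0.1] [ 60.1 100.3] 89.8 x -53.4 46.8 (227, 205, 166, 229)
```

View pics/w4.png

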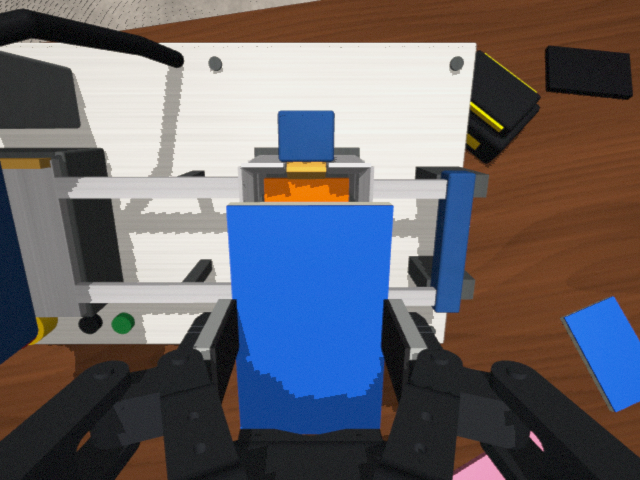

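```bash
python3 - <<'E'
from look import *
s,w=wr();rel()
for c in blobs(w,(11,100,120),(26,255,255),60):
    u=cen(c)
    if 250<u[0]<360 and 140<u[1]<210:
        q=(onplane(w,c[:,0],ZM,-141.6+8,w['T'])-P0)@RM;print(u.round(1),cv2.boundingRect(c),'x',q[:,0].min().round(1),q[:,0].max().round(1),'y',q[:,1].min().round(1),q[:,1].max().round(1))
E
```

```text
t 8.4 TCP in magazine [  5.7  -1.9 109.9] turn err [ 0.002  -0.0039 -0.0006] F mag [-0.6 -0.5 -0.6] grip 56.4
[306.  189.7] (264, 178, 85, 24) x 33.5 48.3 y -27.1 26.8
[306.2 166.5] (286, 162, 41, 10) x 52.6 58.2 y -12.8 12.3
```

Request:
jog_arm --deltas '[[[0,0,0],[-0.0025,-0.002,0.03],0.5],[[0,0,0],[0,0,0.03],0.5],[[0,0,0],[0,0,0.01],0.5],[[0,0,0],[0,0,0.01],0.5],[[0,0,0],[0,0,0.008],0.5],[[0,0,0],[0,0,0],0.5],[[0,0,0],[0,0,0],0.5]]'

```text
clock: 9.28
tcp_pos: [579.6, 71.6, 184.2]
tcp_rot: [[0.85, -0.179, 0.496], [-0.154, -0.984, -0.091], [0.504, 0.001, -0.864]]
ft_force: [0.2, -0.3, 0.2]
grip_width: 56.4
grasp_force: 64.0
```

```bash
python3 - <<'E'
from look import *
s,w=wr('w5');rel();held(w,-7.2);rel()
E
```

```text
t 9.325 TCP in magazine [ 3.7  1.2 22.5] turn err [ 0.0008 -0.0048  0.0011] F mag [-0.6 -0.4 -1.5] grip 56.7
held [-3.3  0.1] [ 60.2 100.2] 89.9 x -53.4 46.8 (226, 205, 168, 229)
t 9.325 TCP in magazine [ 3.7  1.2 22.5] turn err [ 0.0008 -0.0048  0.0011] F mag [-0.6 -0.4 -1.5] grip 56.7
```

View pics/w5.png

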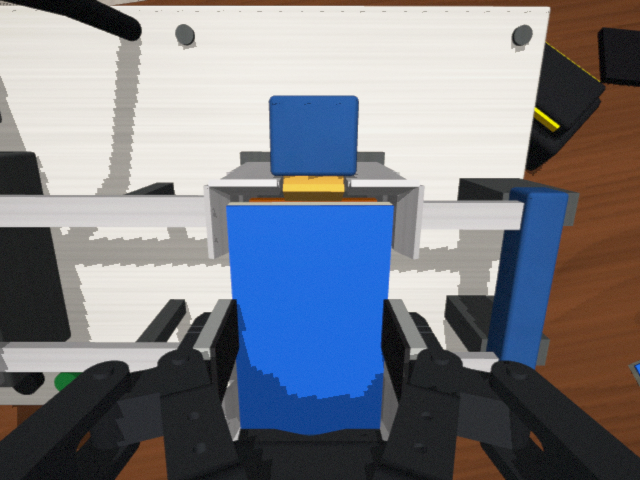

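The held blank, with its upper end at v=205, is inside the mouth. The guides and the catch are centred near u=314 against 310 for the blank, so I need to go about 1.5 mm to the right.

Request:
jog_arm --deltas '[[[0,-0.004,0],[0,0.0015,0],0.5],[[0,0,0],[0,0,0.004],0.5],[[0,0,0],[0,0,0.004],0.5],[[0,0,0],[0,0,0.004],0.5],[[0,0,0],[0,0,0],0.5],[[0,0,0],[0,0,0],0.5]]' --newtons 80

```text
clock: 10.07
tcp_pos: [585.2, 68.9, 173.3]
tcp_rot: [[0.852, -0.179, 0.492], [-0.154, -0.984, -0.091], [0.5, 0.001, -0.866]]
ft_force: [0.1, 0.0, -1.1]
grip_width: 55.5
grasp_force: 84.3
```

```bash
python3 - <<'E'
from look import *
s,w=wr();rel();held(w,-7.2)
E
```

```text
t 10.125 TCP in magazine [ 3.4 -0.4 10.1] turn err [ 0.001  -0.0001  0.0011] F mag [-0.1  0.2 -0.4] grip 55.5
held [-3.   0.1] [60.1 99.7] 89.9 x -52.9 46.8 (226, 205, 167, 228)
```

Free so far. Now I press down to about z = −11.

Request:
jog_arm --deltas '[[[0,0,0],[0,0,0.004],0.5],[[0,0,0],[0,0,0.004],0.5],[[0,0,0],[0,0,0.004],0.5],[[0,0,0],[0,0,0],0.5],[[0,0,0],[0,0,0],0.5]]'

```text
clock: 10.75
tcp_pos: [590.8, 67.9, 162.7]
tcp_rot: [[0.853, -0.179, 0.491], [-0.154, -0.984, -0.091], [0.499, 0.002, -0.866]]
ft_force: [-4.0, 0.5, 2.4]
grip_width: 55.6
grasp_force: 85.6
```

```bash
python3 - <<'E'
from look import *
s,w=wr();rel();held(w,-7.2)
E
```

```text
t 10.8 TCP in magazine [ 3.  -0.5 -1.9] turn err [0.0011 0.0007 0.0011] F mag [-1.6 -0.3  4.2] grip 55.3
held [-3.2  0.1] [60.1 99.3] 89.9 x -52.9 46.4 (226, 206, 168, 227)
```

Request:
jog_arm --deltas '[[[0,0,0],[0,0,0.003],0.5],[[0,0,0],[0,0,0.003],0.5],[[0,0,0],[0,0,0.003],0.5],[[0,0,0],[0,0,0.002],0.5],[[0,0,0],[0,0,0],0.5],[[0,0,0],[0,0,0],0.5]]'

```text
clock: 11.55
tcp_pos: [596.2, 66.9, 153.5]
tcp_rot: [[0.853, -0.179, 0.491], [-0.154, -0.984, -0.091], [0.499, 0.002, -0.866]]
ft_force: [-6.1, 0.2, 5.1]
grip_width: 55.4
grasp_force: 86.6
```

```bash
python3 - <<'E'
from look import *
s,w=wr('w6');rel();held(w,-7.2)
m=max(blobs(w,(85,100,130),(112,255,255),3000),key=cv2.contourArea)
k=np.zeros(w['z_map'].shape,np.uint8);cv2.drawContours(k,[m],-1,255,-1);k=cv2.erode(k,np.ones((9,9)))>0
_=w['z_map'];v,u=np.nonzero(k&(_>0));o,r=ray(w,np.c_[u,v],w['tool_from_camera']);p=o+r*_[v,u][:,None]
A=np.c_[p[:,:2],np.ones(len(p))];print('top plane',np.linalg.lstsq(A,p[:,2],rcond=None)[0].round(4))
E
```

```text
t 11.6 TCP in magazine [  3.1  -0.4 -12.7] turn err [0.0012 0.0007 0.0013] F mag [-2.7 -1.4  7.7] grip 55.3
held [-3.8  0.1] [59.9 98.2] 89.9 x -52.9 45.3 (227, 209, 166, 224)
top plane [-2.0000e-03  7.0000e-04 -7.1924e+00]
```

View pics/w6.png

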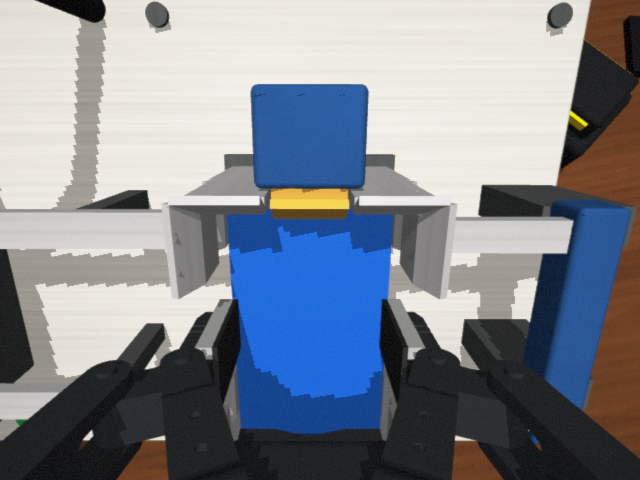

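The upper catch, at (309,203), is back out over the blank's end, and the blank has not slipped in the grip. I release it and back off along the axis.

Request:
jog_arm --deltas '[[[0,0,0],[0,0,0],0.85],[[0,0,0],[0,0,0],0.9],[[0,0,0],[0,0,0],0.9],[[0,0,0],[0,0,-0.01],0.9],[[0,0,0],[0,0,-0.02],0.9],[[0,0,0],[0,0,-0.04],0.9],[[0,0,0],[0,0,-0.05],1],[[0,0,0],[0,0,-0.02],1],[[0,0,0],[0,0,0],1],[[0,0,0],[0,0,0],1]]'

```text
clock: 12.85
tcp_pos: [527.2, 79.5, 273.5]
tcp_rot: [[0.853, -0.179, 0.49], [-0.154, -0.984, -0.091], [0.499, 0.002, -0.867]]
ft_force: [0.3, 0.3, 0.3]
grip_width: 85.5
grasp_force: 0.0
```

```bash
cat >> look.py <<'E'
def mag(w):
    h=blobs(w,(85,100,90),(112,255,255),800)
    # blank plane from depth
    f=lambda x,y,z:((np.array([x,y,z])-0))
    P=[]
    v,u=np.nonzero(w['z_map']>0);o,r=ray(w,np.c_[u,v],w['T']);q=(o+r*w['z_map'][v,u][:,None]-P0)@RM
    col=cv2.cvtColor(w['color'],cv2.COLOR_BGR2HSV)[v,u]
    k=(abs(q[:,0])<42)&(abs(q[:,1])<26)&(q[:,2]>-30)&(q[:,2]<20)
    A=np.c_[q[k][:,:2],np.ones(k.sum())];print('surface in well z=ax+by+c',np.linalg.lstsq(A,q[k][:,2],rcond=None)[0].round(4),k.sum(),'median HSV',np.median(col[k],0))
    for c in blobs(w,(11,100,120),(26,255,255),60):
        z=(onplane(w,c[:,0],ZM,-141.6+3,w['T'])-P0)@RM
        m=z.mean(0)
        if abs(m[0])<75 and abs(m[1])<30: print('brass',cen(c).round(1),cv2.boundingRect(c),'x',z[:,0].min().round(1),z[:,0].max().round(1),'y',z[:,1].min().round(1),z[:,1].max().round(1))
E
python3 - <<'E'
from look import *
s,w=wr('w7');rel();mag(w)
import pickle;w1=pickle.load(open('w1.pkl','rb'));print('before');mag(w1)
go(s,down(11.3),[455.5,-228.5,160])
E
```

```text
t 12.9 TCP in magazine [  2.1  -0.5 125.8] turn err [0.0015 0.0026 0.0011] F mag [ 0.4  0.3 -0.2] grip 85.1
surface in well z=ax+by+c [ 0.0012 -0.0018  0.5007] 8050 median HSV [108. 214. 221.]
brass [308.9 303.5] (293, 294, 33, 20) x -60.9 -45.1 y -12.6 11.8
brass [309.1 158.5] (290, 154, 39, 10) x 51.7 57.6 y -13.2 12.6
before
surface in well z=ax+by+c [ 8.000e-04 -1.400e-03 -1.491e+00] 8125 median HSV [ 15. 255. 240.]
brass [302.5 298.4] (286, 289, 34, 20) x -60.8 -45.0 y -12.7 12.2
brass [302.8 223.7] (263, 163, 81, 125) x -43.4 47.3 y -28.1 27.5
brass [302.4 150.6] (284, 146, 38, 10) x 52.3 58.3 y -12.5 12.3
turn [ 0.1    -0.5153 -0.3682] shift in new axes [-130.7  288.   113.5] in present axes [-70.2 315.7  91.1]
```

View pics/w7.png

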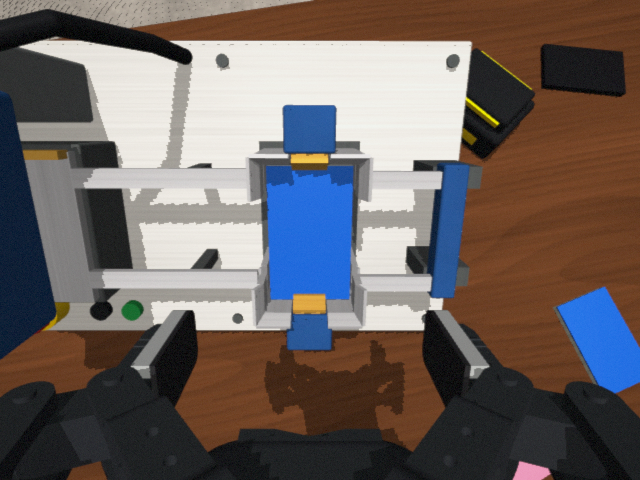

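The first blank lies flat, blue up, with both catches over it at (309,303) and (309,158). Next is the second blank.

Request:
jog_arm --deltas '[[[0.025,-0.129,-0.092],[0,0,0],1],[[0.025,-0.129,-0.092],[0,0,0],1],[[0.025,-0.129,-0.092],[0,0,0],1],[[0.025,-0.129,-0.092],[0,0,0],1],[[0,0,0],[-0.022,0.048,0.01],1],[[0,0,0],[-0.022,0.048,0.01],1],[[0,0,0],[-0.022,0.048,0.02],1],[[0,0,0],[-0.022,0.048,0.02],1],[[0,0,0],[-0.022,0.048,0.025],1],[[0,0,0],[-0.021,0.048,0.03],1],[[0,0,0],[0,0,0],1],[[0,0,0],[0,0,0],1]]'

```text
clock: 14.4
tcp_pos: [455.4, -228.3, 158.6]
tcp_rot: [[0.981, 0.195, -0.001], [0.195, -0.981, 0.001], [-0.0, -0.002, -1.0]]
ft_force: [-0.3, 0.7, 0.6]
grip_width: 85.5
grasp_force: 0.0
```

```bash
python3 - <<'E'
from look import *
s,w=wr();print(s['tcp_rot'].round(3).tolist())
for n in blobs(w,(85,100,90),(112,255,255),1500):
    p=onplane(w,n[:,0],[0,0,1],8,w['T']);r=cv2.minAreaRect(p[:,:2].astype(np.float32));print(cen(n).round(),np.round(r,1) if 0 else r)
    if abs(max(r[1])-100)<5:
        yaw=r[2] if r[1][0]>r[1][1] else r[2]-90
        go(s,down(yaw),[*r[0],0])
E
```

```text
[[0.981, 0.195, -0.001], [0.195, -0.981, 0.001], [-0.0, -0.002, -1.0]]
[310. 220.] ((455.0230407714844, -228.80764770507812), (99.7266845703125, 60.10455322265625), 11.27660083770752)
turn [-0.0015  0.0002 -0.0002] shift in new axes [ -0.5   0.5 158.6] in present axes [ -0.4   0.7 158.6]
```

Request:
jog_arm --deltas '[[[0,0,0],[0,0,0.04],0.9],[[0,0,0],[0,0,0.045],0.9],[[0,0,0],[0,0,0.045],0.9],[[0,0,0],[0,0,0.02],0.9],[[0,0,0],[0,0,0.009],0.9],[[0,0,0],[0,0,0],0.9],[[0,0,0],[0,0,0],0.5],[[0,0,0],[0,0,0],0.5],[[0,0,0],[0,0,0],0.5],[[0,0,0],[0,0,0],0.5]]' --newtons 60

```text
clock: 15.7
tcp_pos: [457.0, -229.1, 3.0]
tcp_rot: [[0.981, 0.196, 0.003], [0.196, -0.981, -0.001], [0.002, 0.002, -1.0]]
ft_force: [-2.2, 3.3, 10.3]
grip_width: 55.0
grasp_force: 61.0
```

Request:
jog_arm --deltas '[[[0,0,0],[0,0,-0.02],0.5],[[0,0,0],[0,0,-0.05],0.5],[[0,0,0],[0,0,-0.06],0.5],[[0,0,0],[0,0,-0.06],0.5],[[0,0,0],[0,0,-0.06],0.5],[[0,0,0],[0,0,-0.02],0.5],[[0,0,0],[0,0,0],0.5],[[0,0,0],[0,0,0],0.5]]' --newtons 80

```text
clock: 16.7
tcp_pos: [455.0, -228.1, 269.3]
tcp_rot: [[0.981, 0.196, -0.001], [0.196, -0.981, 0.001], [-0.0, -0.001, -1.0]]
ft_force: [-0.4, -0.7, -0.5]
grip_width: 42.6
grasp_force: 0.0
```

```bash
cat >> look.py <<'E'
def top(w):
    m=max(blobs(w,(85,100,90),(112,255,255),3000),key=cv2.contourArea)
    k=np.zeros(w['z_map'].shape,np.uint8);cv2.drawContours(k,[m],-1,255,-1);k=cv2.erode(k,np.ones((9,9)))>0
    v,u=np.nonzero(k&(w['z_map']>0));o,r=ray(w,np.c_[u,v],w['tool_from_camera']);p=o+r*w['z_map'][v,u][:,None]
    t=np.linalg.lstsq(np.c_[p[:,:2],np.ones(len(p))],p[:,2],rcond=None)[0];print('top plane in tool',t.round(4));return t
E
python3 - <<'E'
from look import *
s,w=wr();print(s['tcp_pos'],s['grip_width'],s['grasp_force']);t=top(w);held(w,t[2])
go(s,RT,P0+110*ZM+0*XM)
E
```

```text
[ 454.95638227 -228.06232942  269.32299691] 42.56583655933876 0.0
top plane in tool [-1.10000e-03 -1.80000e-03  2.60625e+02]
held [-4.3 95. ] [99.6 60.5] 0.4 x -54.2 45.3 (369, 154, 64, 94)
turn [-0.0999  0.5179  0.3685] shift in new axes [  13.5 -316.    20.6] in present axes [ 136.9 -285.6   11.4]
```

The grip slipped on the lift, so I locate the blank again in the wrist and side views.

```bash
python3 - <<'E'
from look import *
import pickle
d0=pickle.load(open('d0.pkl','rb'))
s,w=wr('w8');S=snapshot('side');C=snapshot('scene');pickle.dump((S,C,w),open('d2.pkl','wb'))
cv2.imwrite('pics/side2.png',S['color']);cv2.imwrite('pics/scene2.png',C['color'])
def rects(d,T,lo,hi,name):
    for n in blobs(d,lo,hi,300):
        p=onplane(d,n[:,0],[0,0,1],8,T);r=cv2.minAreaRect(p[:,:2].astype(np.float32));print(name,cen(n).round(),np.round(r[0],1),np.round(r[1],1),round(r[2],1))
for nm,d,T in(('wrist',w,w['T']),('side',S,S['cam_to_world']),('scene',C,C['cam_to_world'])): rects(d,T,(85,100,130),(112,255,255),nm)
for nm,d in(('side0',d0['side']),('side',S)): rects(d,d['cam_to_world'],(150,30,150),(179,160,255),nm+'pink')
for n,D in(('side',S),('scene',C)):
    df=(cv2.absdiff(D['color'],d0[n]['color']).max(2)>60).astype(np.uint8);df=cv2.morphologyEx(df,cv2.MORPH_OPEN,np.ones((3,3)))
    print(n,[cv2.boundingRect(c) for c in cv2.findContours(df,cv2.RETR_EXTERNAL,cv2.CHAIN_APPROX_SIMPLE)[0] if cv2.contourArea(c)>60])
E
```

```text
wrist [400. 199.] [ 469.6 -321.8] [99.6 60.6] 10.8
wrist [600.  34.] [ 659.2 -464.1] [58.5 21.2] 14.6
wrist [15. 33.] [551.7  74.5] [57.6 25. ] 12.2
side [270. 368.] [635.2 137. ] [138.7 204.7] 72.2
side [289. 289.] [608.8 -51.9] [ 67.8 122.9] 59.2
side [348. 208.] [ 471. -322.] [99.  59.5] 10.7
scene [236. 416.] [ 650.  -418.4] [116.1  18.4] 15.0
scene [224. 322.] [ 468.6 -320.2] [100.3  59.9] 10.9
scene [426. 232.] [592.7 195.6] [34.7 97.7] 46.3
scene [464. 129.] [379.2 639.7] [157.4  68. ] 49.5
side0pink [396. 281.] [361.8 -87. ] [ 63.8 106.6] 17.1
side0pink [421. 229.] [ 292.1 -254.1] [104.8  67.8] 19.9
sidepink [396. 281.] [361.7 -87.2] [ 63.6 107. ] 17.6
sidepink [421. 229.] [ 292.1 -254.3] [104.3  67.9] 19.9
side [(497, 368, 8, 25), (518, 339, 82, 36), (524, 322, 95, 40), (609, 312, 12, 21), (563, 309, 28, 25), (443, 296, 64, 49), (532, 289, 28, 19), (265, 268, 49, 42), (399, 224, 24, 17), (333, 223, 45, 25), (271, 217, 43, 21), (328, 198, 43, 22), (604, 150, 36, 76), (439, 120, 171, 169), (481, 113, 10, 11), (507, 84, 38, 33), (553, 44, 17, 9), (330, 0, 310, 157)]
scene [(268, 320, 54, 51), (0, 308, 30, 23), (197, 301, 54, 44), (0, 288, 19, 14), (61, 282, 23, 14), (230, 274, 52, 40), (208, 251, 19, 22), (378, 204, 15, 14), (207, 120, 31, 8), (206, 92, 99, 90), (171, 86, 14, 13), (213, 64, 26, 25), (178, 56, 32, 10), (260, 39, 63, 57), (277, 0, 37, 34), (255, 0, 15, 41), (239, 0, 13, 66), (162, 0, 78, 60), (0, 0, 20, 30)]
```

The second blank slipped out and lies flat, blue up, at (470,-321), yaw 10.8°. The pink plates, valve and other things have not moved. I go above it and grip a little deeper.

```bash
python3 - <<'E'
from look import *
import pickle
S,C,w=pickle.load(open('d2.pkl','rb'))
for c in blobs(S,(0,200,130),(4,255,255),60)+blobs(S,(175,200,130),(179,255,255),60):
    p=onplane(S,c[:,0],[0,0,1],12);print('red',cen(c).round(),p.min(0).round(),p.max(0).round())
print('shaft',onplane(S,[[320,178],[350,176]],[0,0,1],5).round())
go(read_state(),down(10.8),[470,-321.5,120])
E
```

```text
red [283. 440.] [571. 280.  12.] [597. 310.  12.]
red [370. 172.] [ 368. -482.   12.] [ 464. -440.   12.]
shaft [[ 551. -441.    5.]
 [ 469. -453.    5.]]
turn [-0.0019  0.001   0.0087] shift in new axes [ -2.8  94.5 149. ] in present axes [ -3.5  94.8 148.8]
```

Request:
jog_arm --deltas '[[[0,0,0.008],[-0.003,0.03,0.03],1],[[0,0,0],[0,0.033,0.05],0.82],[[0,0,0],[0,0.032,0.045],0.82],[[0,0,0],[0,0,0.024],0.82],[[0,0,0],[0,0,0],0.82],[[0,0,0],[0,0,0],0.82],[[0,0,0],[0,0,0],0.82]]' --newtons 60

```text
clock: 17.77
tcp_pos: [471.6, -322.8, 123.3]
tcp_rot: [[0.982, 0.189, 0.003], [0.189, -0.982, -0.002], [0.002, 0.003, -1.0]]
ft_force: [-1.0, 0.2, 0.5]
grip_width: 70.2
grasp_force: 0.0
```

```bash
python3 - <<'E'
from look import *
s,w=wr();print(s['tcp_pos'],s['grip_width'],s['ft_force'].round(1));t=top(w);held(w,t[2])
E
```

```text
[ 471.62288673 -322.81604498  123.30802938] 70.16445176893193 [-1.   0.2  0.5]
top plane in tool [1.700000e-03 2.300000e-03 1.146695e+02]
held [-2.2 -1.8] [99.  59.9] 0.0 x -51.7 47.2 (262, 167, 91, 138)
```

Request:
jog_arm --deltas '[[[0,0,0],[-0.002,-0.002,0.03],0.82],[[0,0,0],[0,0,0.045],0.82],[[0,0,0],[0,0,0.03],0.82],[[0,0,0],[0,0,0.012],0.82],[[0,0,0],[0,0,0],0.82],[[0,0,0],[0,0,0],0.82],[[0,0,0],[0,0,0],0.82]]'

```text
clock: 18.7
tcp_pos: [469.4, -321.6, 6.0]
tcp_rot: [[0.982, 0.188, 0.003], [0.188, -0.982, -0.002], [0.002, 0.002, -1.0]]
ft_force: [-0.2, -0.0, 0.4]
grip_width: 70.1
grasp_force: 0.0
```

```bash
python3 - <<'E'
from look import *
s,w=wr();print(s['tcp_pos'],s['grip_width'],s['ft_force'].round(1));t=top(w);held(w,t[2])
E
```

```text
[ 469.40247532 -321.62292794    6.03800695] 70.05914242578746 [-0.2 -0.   0.4]
top plane in tool [ 1.4000e-03  1.5000e-03 -2.6152e+00]
held [-0.2  0.1] [100.3  60. ] 0.0 x -50.4 49.9 (229, 193, 163, 227)
```

Request:
jog_arm --deltas '[[[0,0,0],[0,0,0.003],0.82],[[0,0,0],[0,0,0.002],0.82],[[0,0,0],[0,0,0],0.6],[[0,0,0],[0,0,0],0.6],[[0,0,0],[0,0,0],0.6],[[0,0,0],[0,0,0],0.6]]'

```text
clock: 19.5
tcp_pos: [468.8, -321.1, -0.1]
tcp_rot: [[0.982, 0.188, 0.001], [0.188, -0.982, -0.001], [0.001, 0.001, -1.0]]
ft_force: [-0.8, 0.9, 4.6]
grip_width: 57.5
grasp_force: 64.2
```

```bash
python3 - <<'E'
from look import *
s,w=wr('w9');print(s['tcp_pos'],s['grip_width'],s['grasp_force'],s['ft_force'].round(1));t=top(w);held(w,t[2])
E
```

```text
[ 4.68841176e+02 -3.21100867e+02 -8.78988914e-02] 57.482589218637514 64.18489336967468 [-0.8  0.9  4.6]
top plane in tool [ 1.0000e-04 -5.0000e-04 -8.7329e+00]
held [ 0.5 -0.2] [100.2  60. ] 0.0 x -49.6 50.6 (225, 194, 170, 235)
```

Solid grip now, with the top 8.7 mm inside the tips. I lift gently first and check.

Request:
jog_arm --deltas '[[[0,0,0],[0,0,-0.003],0.6],[[0,0,0],[0,0,-0.007],0.6],[[0,0,0],[0,0,-0.01],0.6],[[0,0,0],[0,0,0],0.6]]'

```text
clock: 20.05
tcp_pos: [469.2, -321.4, 20.8]
tcp_rot: [[0.982, 0.188, 0.002], [0.188, -0.982, -0.002], [0.002, 0.002, -1.0]]
ft_force: [0.0, -0.4, -0.2]
grip_width: 57.7
grasp_force: 63.9
```

```bash
python3 - <<'E'
from look import *
s,w=wr();print(s['tcp_pos'],s['grip_width'],s['grasp_force'],s['ft_force'].round(1));t=top(w);held(w,t[2])
E
```

```text
[ 469.16706051 -321.41142022   20.76244616] 57.68170283041668 63.911722898483276 [ 0.  -0.4 -0.2]
top plane in tool [-2.000e-04 -1.300e-03 -8.687e+00]
held [ 0.7 -0.1] [99.8 60.1] 0.0 x -49.2 50.6 (225, 194, 170, 234)
```

Request:
jog_arm --deltas '[[[0,0,0],[0,0,-0.03],0.6],[[0,0,0],[0,0,-0.055],0.6],[[0,0,0],[0,0,-0.06],0.6],[[0,0,0],[0,0,-0.06],0.6],[[0,0,0],[0,0,-0.04],0.6],[[0,0,0],[0,0,0],0.6],[[0,0,0],[0,0,0],0.6]]'

```text
clock: 20.98
tcp_pos: [467.8, -320.3, 263.1]
tcp_rot: [[0.982, 0.188, -0.001], [0.188, -0.982, 0.002], [-0.0, -0.002, -1.0]]
ft_force: [0.3, -0.1, -1.3]
grip_width: 57.3
grasp_force: 64.3
```

```bash
python3 - <<'E'
from look import *
s,w=wr();print(s['tcp_pos'],s['grip_width'],s['grasp_force']);t=top(w);held(w,t[2])
go(s,RT,P0+110*ZM-0.6*XM)
E
```

```text
[ 467.81265642 -320.2531768   263.11132677] 57.29048929851298 64.33016180992126
top plane in tool [-0.0000e+00 -1.3000e-03 -8.6886e+00]
held [ 0.7 -0.1] [99.8 60. ] 0.0 x -49.2 50.6 (225, 194, 170, 234)
turn [-0.0983  0.5184  0.3605] shift in new axes [  -9.3 -404.4    0.6] in present axes [ 138.8 -379.9    5.8]
```

Request:
jog_arm --deltas '[[[-0.0246,0.1296,0.0901],[0,0,0],0.6],[[-0.0246,0.1296,0.0901],[0,0,0],0.6],[[-0.0246,0.1296,0.0901],[0,0,0],0.6],[[-0.0246,0.1296,0.0901],[0,0,0],0.6],[[0,0,0],[-0.001,-0.05,0],0.6],[[0,0,0],[-0.001,-0.05,0],0.6],[[0,0,0],[-0.001,-0.05,0],0.6],[[0,0,0],[-0.001,-0.05,0],0.6],[[0,0,0],[-0.001,-0.05,0],0.6],[[0,0,0],[-0.001,-0.05,0],0.6],[[0,0,0],[-0.001,-0.05,0],0.6],[[0,0,0],[-0.002,-0.054,0],0.6],[[0,0,0],[0,0,0],0.6],[[0,0,0],[0,0,0],0.6],[[0,0,0],[0,0,0],0.6]]'

```text
clock: 22.9
tcp_pos: [532.8, 76.7, 258.6]
tcp_rot: [[0.852, -0.181, 0.492], [-0.156, -0.983, -0.092], [0.501, 0.002, -0.866]]
ft_force: [0.4, -0.4, -0.6]
grip_width: 57.1
grasp_force: 64.4
```

```bash
cat >> look.py <<'E'
def catch(w):
    """high catch's centre and the end strips in magazine y, by the measured pose"""
    for c in blobs(w,(11,100,120),(26,255,255),60):
        q=(onplane(w,c[:,0],ZM,-141.6+8,w['T'])-P0)@RM;m=q.mean(0)
        if 40<m[0]<75 and abs(m[1])<15: print('catch',cen(c).round(1),cv2.boundingRect(c),'x',q[:,0].min().round(1),q[:,0].max().round(1),'y',q[:,1].min().round(1),q[:,1].max().round(1))
E
python3 - <<'E'
from look import *
s,w=wr();rel();catch(w);w['color'][250:]=w['color'][250:];t=top(w);held(w,t[2])
E
```

```text
t 22.95 TCP in magazine [  0.4  -2.3 110.6] turn err [ 0.0026 -0.0011 -0.0012] F mag [-1.5  0.2 -0.9] grip 57.5
catch [305.8 157.1] (286, 152, 41, 11) x 52.2 58.3 y -12.9 12.1
top plane in tool [-5.0000e-04 -1.1000e-03 -8.9085e+00]
held [1.2 0.1] [60.  99.7] 90.0 x -48.7 51.1 (225, 194, 170, 234)
```

Request:
jog_arm --deltas '[[[0,0,0],[-0.0015,-0.001,0.03],0.6],[[0,0,0],[0,0,0.03],0.6],[[0,0,0],[0,0,0.01],0.6],[[0,0,0],[0,0,0.01],0.6],[[0,0,0],[0,0,0.008],0.6],[[0,0,0],[0,0,0],0.6],[[0,0,0],[0,0,0],0.6]]' --newtons 80

```text
clock: 23.82
tcp_pos: [575.6, 71.4, 183.2]
tcp_rot: [[0.851, -0.179, 0.494], [-0.154, -0.984, -0.091], [0.502, 0.001, -0.865]]
ft_force: [0.0, -0.2, -0.6]
grip_width: 56.2
grasp_force: 85.1
```

```bash
python3 - <<'E'
from look import *
s,w=wr();rel();catch(w);t=top(w);held(w,t[2])
E
```

```text
t 23.875 TCP in magazine [-0.2  0.2 23.6] turn err [ 0.001 -0.003  0.001] F mag [-0.4  0.6 -1.2] grip 56.1
catch [310.7 173.5] (280, 166, 62, 16) x 51.9 58.0 y -12.7 12.3
top plane in tool [-2.5000e-03 -9.0000e-04 -8.6002e+00]
held [1.  0.1] [60.2 99.9] 90.0 x -48.9 51.0 (225, 194, 171, 234)
```

Request:
jog_arm --deltas '[[[0,-0.003,0],[-0.0005,0.0005,0],0.6],[[0,0,0],[0,0,0.004],0.6],[[0,0,0],[0,0,0.004],0.6],[[0,0,0],[0,0,0.004],0.6],[[0,0,0],[0,0,0],0.6],[[0,0,0],[0,0,0.004],0.6],[[0,0,0],[0,0,0.004],0.6],[[0,0,0],[0,0,0.004],0.6],[[0,0,0],[0,0,0],0.6],[[0,0,0],[0,0,0],0.6]]'

```text
clock: 25.12
tcp_pos: [587.5, 68.6, 162.3]
tcp_rot: [[0.852, -0.179, 0.493], [-0.155, -0.984, -0.091], [0.501, 0.001, -0.866]]
ft_force: [-1.3, 0.3, 5.5]
grip_width: 56.3
grasp_force: 86.0
```

```bash
python3 - <<'E'
from look import *
s,w=wr();rel();catch(w);t=top(w);held(w,t[2])
E
```

```text
t 25.175 TCP in magazine [-0.2 -0.4 -0.6] turn err [ 0.0009 -0.0009  0.0007] F mag [3.1 0.3 4.7] grip 56.6
catch [309.5 175.5] (273, 171, 74, 10) x 55.7 58.8 y -13.0 12.3
top plane in tool [-6.0000e-04 -4.0000e-04 -8.6744e+00]
held [1.3 0.1] [99.4 60.2] 0.0 x -48.4 51.0 (225, 194, 170, 233)
```

Catch being driven out and the blank still held. I press on to about z = −14.

Request:
jog_arm --deltas '[[[0,0,0],[0,0,0.003],0.6],[[0,0,0],[0,0,0.003],0.6],[[0,0,0],[0,0,0.003],0.6],[[0,0,0],[0,0,0.003],0.6],[[0,0,0],[0,0,0.002],0.6],[[0,0,0],[0,0,0],0.6],[[0,0,0],[0,0,0],0.6]]'

```text
clock: 26.05
tcp_pos: [594.2, 67.4, 150.4]
tcp_rot: [[0.852, -0.179, 0.492], [-0.154, -0.984, -0.091], [0.5, 0.001, -0.866]]
ft_force: [-4.2, -0.1, 8.2]
grip_width: 56.6
grasp_force: 86.7
```

```bash
python3 - <<'E'
from look import *
s,w=wr();rel();catch(w);t=top(w);held(w,t[2])
E
```

```text
t 26.1 TCP in magazine [ -0.2  -0.3 -14.3] turn err [ 0.001  -0.0006  0.0008] F mag [ 0.2 -0.8 10.2] grip 56.2
catch [309.3 188.8] (269, 178, 82, 22) x 51.5 58.1 y -13.1 12.5
top plane in tool [-7.000e-04 -6.000e-04 -8.718e+00]
held [0.3 0.2] [60.  97.3] 89.9 x -48.3 48.9 (226, 200, 169, 227)
```

Request:
jog_arm --deltas '[[[0,0,0],[0,0,0],0.85],[[0,0,0],[0,0,0],0.9],[[0,0,0],[0,0,0],0.9],[[0,0,0],[0,0,-0.01],0.9],[[0,0,0],[0,0,-0.02],0.9],[[0,0,0],[0,0,-0.04],0.9],[[0,0,0],[0,0,-0.05],1],[[0,0,0],[0,0,-0.02],1],[[0,0,0],[0,0,0],1],[[0,0,0],[0,0,0],1]]'

```text
clock: 27.35
tcp_pos: [524.5, 80.0, 269.6]
tcp_rot: [[0.853, -0.179, 0.489], [-0.155, -0.984, -0.091], [0.498, 0.002, -0.867]]
ft_force: [-0.1, -1.1, -0.6]
grip_width: 85.4
grasp_force: 0.0
```

```bash
python3 - <<'E'
from look import *
s,w=wr('w10');rel();mag(w)
S=snapshot('side')['color'];C=snapshot('scene')['color']
a=cv2.resize(w['color'],(400,300));b=cv2.resize(S,(400,300));c=cv2.resize(C,(400,300))
z=cv2.resize(w['color'][120:345,200:500],(400,300))
cv2.imwrite('pics/final.png',np.vstack([np.hstack([a,z]),np.hstack([b,c])]))
E
```

```text
t 27.4 TCP in magazine [ -2.3  -0.5 123.8] turn err [0.0016 0.0036 0.0008] F mag [-0.1  1.5 -0.2] grip 85.3
surface in well z=ax+by+c [ 0.0008 -0.0009  0.5438] 8270 median HSV [108. 214. 221.]
brass [308.9 299.1] (293, 290, 33, 19) x -60.3 -45.5 y -12.4 11.7
brass [309.2 151.5] (290, 147, 39, 10) x 52.0 57.8 y -13.0 12.4
```

View pics/final.png

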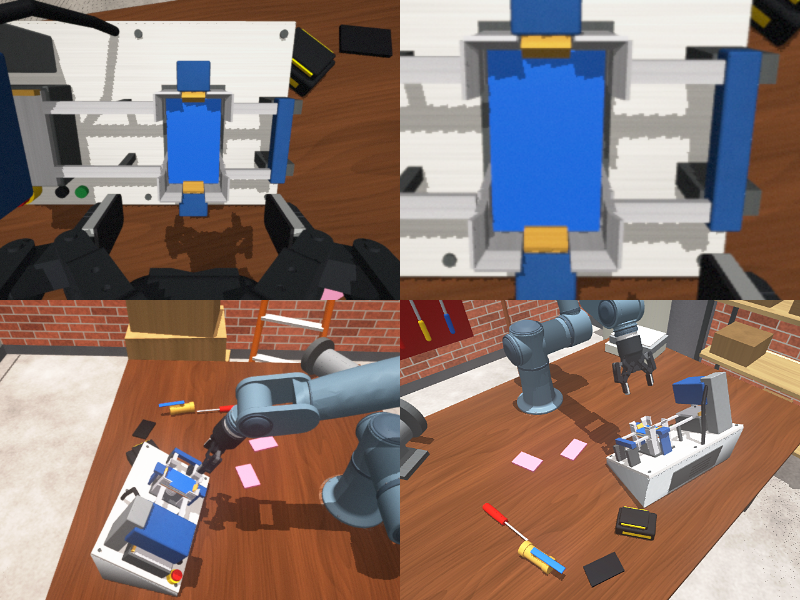

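The picture shows the top blank flat in the well, centred near (545,140) in the crop, with both catches out over its ends at (545,45) and (545,240). Its surface is level at the catches' undersides, and both blanks are gone from the bench. The other things stand where they were.

```bash
python3 -c "
from cell import *
print(sign_off())"
```

```text
the job is handed in; nothing more can be done
None
```

Both blanks are in the magazine, blue up and flat one on the other under both catches, and the job was handed in at about 27 s. The second blank slipped from the grip once and slid about 95 mm on the bench before I regripped it; nothing else moved.

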